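# Clear the drill-stand base and fit its column sleeve

### The arm

A 7-joint arm with a two-finger parallel gripper is mounted at the origin on the work surface. World frame = base frame: x ahead of the robot, y to its left, z up, the work surface at z = 0. Lengths are in m, angles in rad, forces in N, time in s.
With the tool pointing down it reaches from about 0.425 to 0.875 m from the base axis. Payload 4.7 kg.
Tool frame: the origin (TCP) lies at the very end of the fingers, on their centre line; the grasp point (between the pads) lies 19 mm behind it (ctrl.grasp_offset is the distance from the TCP to the grasp point, in m); z points along the fingers, y is the direction in which the jaws open and shut (so a half turn about z gives the same grasp; the last joint's range is limited). The gripper opens to 87 mm and grips with 3 to 60 N. Pads are 19 mm wide; open, the fingers measure 117 mm over their backs; the gripper's body (75 mm by 190 mm) begins 51 mm behind the grasp point.
Start: joints at [-1.164, 0.321, -0.07, 1.45, 0.023, 1.371, -0.057], TCP at [0.249, 0.601, 0.223] pointing down, gripper open.
Joint ranges: [-2.86, 2.86], [-0.3, 2.09], [-1.38, 1.24], [0.06, 2.45], [-1.56, 4.7], [0.09, 2.05], [-2.69, 2.69]. Speed limits (rad/s): [2.57, 2.57, 3.14, 3.14, 3.14, 3.14, 3.14].

### API

Orientations are given as a rotation vector (axis times angle).
In Python, from bench import ctrl gives the robot as it stands.
- The arm moves only by the shell command python3 -m creep 'ROWS' [FORCE]. ROWS is JSON, a list that holds one entry, the list of rows, each a list of 7 numbers: the opening, from 0 (shut) to 1 (fully open), then the shift along the tool's x, y, z in mm, then the turn, a rotation vector about the tool's x, y, z in rad. In form: [[[grip, dx, dy, dz, rx, ry, rz], ...]]. A call has 1 to 5 rows; each row is the pose to reach, as a shift and turn from the pose commanded when the call began, along the tool's axes at that moment; what a row does not reach only later rows make up. A row lasts 1/10 s, in which the tool goes at most 50 mm and 8.59 degrees, less where a joint would pass 70% of its speed; a pose out of reach is approached as far as the arm can. A call with a gripper value outside its range is refused whole. The fingers move at their own pace and stop on an object; FORCE is the grip in N (left out, the last holds). Time passes only in rows, so rows that repeat a pose let the fingers close. It gives the time, the measured TCP pose, the force and the opening at its end, in the units of the state.
- ctrl.get_state(): the state, without advancing time (a new reading comes with each control period).
- ctrl.get_image(name): name is "scene" or "top"; returns the picture (384x512x3 uint8, red, green, blue); there is no depth.
- ctrl.camera_params(name): a dict with "K" (3x3 intrinsics, pixels), "k1" (the pictures are not rectified: a ray, as slopes to the right and down, at radius r is drawn at 1 + k1 r^2 times it, then the intrinsics apply), "pose" (4x4, takes a point from camera to world coordinates). Camera axes: x right, y down, z forward; pixel columns grow to the right and rows downward; lengths in m; the calibration is good to about 2 mm. A picture is of the moment at which its call begins. camera_params takes no time and is no camera call.
- ctrl.close_job(): hands the job in, once; it reports no verdict.
The state is a dict: "time": time; "joint_positions": joint angles; "qd": joint speeds; "joint_torque": joint torques, N m; "position": TCP position; "tool_rot": TCP orientation; "ft_force": force on the tool from outside, world axes, zero at the start; "torque": the same for the moment, N m; "grip_width": opening from 0.0 (shut) to 1.0 (fully open).
Only numpy, scipy, OpenCV 4.12 (cv2) and the standard library are available. Lean on these libraries where they do the work, as an engineer would, in place of code of your own. Each camera call takes 0.05 s, during which the arm holds its last target. There are 200 camera calls.

### The job

Get the drill stand ready for its column: first clear the three round collars off the cast base, setting each one flat in the parts dish of its own size (large in the large dish, medium in the medium one, small in the small one). Then slide the tall steel sleeve, upright, fully home into the bore in the middle of the base. Leave the hexagon nut where it lies on the base.

Things in the scene. Friction and masses are not known exactly. Their poses are not given: they have to be found in the camera images.
- collar_large: loose plain steel collar, a thick ring standing flat on its face: outer diameter 56 mm, hole 36 mm, height 34 mm, 330 g. Origin: centre of the underside; z up along its axis. Starts on one of the four corners of the drill-stand base.
- collar_medium: loose plain steel collar, a thick ring standing flat on its face: outer diameter 44 mm, hole 26 mm, height 34 mm, 220 g. Origin: centre of the underside; z up along its axis. Starts on one of the four corners of the drill-stand base.
- collar_small: loose plain steel collar, a thick ring standing flat on its face: outer diameter 32 mm, hole 16 mm, height 34 mm, 140 g. Origin: centre of the underside; z up along its axis. Starts on one of the four corners of the drill-stand base.
- sleeve: loose steel column sleeve, a tall smooth cylinder standing upright on the bench: diameter 30 mm, height 70 mm, 200 g, dark bore drawn on its top face; its foot has a chamfer 3 mm wide and 4 mm high. Origin: centre of the underside; z up along its axis. Fits the bore with 0.5 mm play all round; fully home its top is 98 mm above the bench.
- dish_large: the largest of three fixed round steel parts dishes with black lining, on the bench: outer diameter 94 mm, inner diameter 90 mm, inner floor 3 mm and rim 7 mm above the bench. Origin: centre of the underside, on the bench.
- dish_medium: the middle one of three fixed round steel parts dishes with black lining, on the bench: outer diameter 80 mm, inner diameter 76 mm, inner floor 3 mm and rim 7 mm above the bench. Origin: centre of the underside, on the bench.
- dish_small: the smallest of three fixed round steel parts dishes with black lining, on the bench: outer diameter 66 mm, inner diameter 62 mm, inner floor 3 mm and rim 7 mm above the bench. Origin: centre of the underside, on the bench.
- stand: fixed aluminium drill-stand base, 210 x 210 mm, flat top 28 mm above the bench, with a square boss (64 x 64 mm, top at 58 mm) in the middle. A vertical round bore, 31 mm wide, 2 mm mouth chamfer, runs from the boss top down to a floor at 28 mm, centred on the base. Origin: centre of the underside, below the bore; x, y along the sides. Collars and nut lie at its corners, near x, y = +-69 mm.
- hex_nut: loose steel hexagon nut lying flat on one corner of the base: 44 mm across flats, 51 mm across corners, 26 mm high, 200 g. Origin: centre of the underside. To be left alone.

How it is judged:
By the outcome, as a careful person would: the job done as asked, in the order asked, and still so for the second after the job is handed in, with the robot touching nothing.
It also fails if it takes over 115 s, if anything falls off the work surface, if the arm or the gripper's body presses on something with over 40 N, if the wrist force passes 120 N, or if a joint passes its speed limit or range.

## Working session

There is one attempt and no reset: what is moved stays moved. The work goes in short steps, Python scripts to look and compute and a shell command to move; the robot and the scene stay as the last step left them, time stands still between calls to the robot, and variables do not carry over. Pictures are saved under pics/ and viewed, about 12 in all and at most 16, crops included, and the job is handed in when it is done.

```bash
ls; mkdir -p pics; python3 - <<'E'
from bench import ctrl
import cv2
for n in("scene","top"):
    cv2.imwrite(f"pics/{n}0.png",ctrl.get_image(n)[:,:,::-1]); p=ctrl.camera_params(n); print(n,p)
print(ctrl.get_state())
E
```

```text
pics
scene {'K': array([[413.83072461,   0.        , 247.82778105],
       [  0.        , 413.83072461, 196.92493439],
       [  0.        ,   0.        ,   1.        ]]), 'k1': -0.04120830866107834, 'pose': array([[-0.44019482,  0.66338701, -0.60510015,  1.04285397],
       [ 0.8977112 ,  0.33905754, -0.28134426,  0.23087976],
       [ 0.01852364, -0.66705147, -0.74478132,  0.68460054],
       [ 0.        ,  0.        ,  0.        ,  1.        ]])}
top {'K': array([[404.47653703,   0.        , 258.13037218],
       [  0.        , 404.47653703, 189.89362485],
       [  0.        ,   0.        ,   1.        ]]), 'k1': -0.1318716488592644, 'pose': array([[ 0.02300781, -0.99671268,  0.07768185,  0.46242317],
       [-0.99965274, -0.02393484, -0.01102355, -0.00357795],
       [ 0.01284661, -0.07740125, -0.99691725,  0.97835841],
       [ 0.        ,  0.        ,  0.        ,  1.        ]])}
{'time': 0.1, 'joint_positions': array([-1.1639001 ,  0.32173788, -0.07009836,  1.45155376,  0.02265758,
        1.37078648, -0.0568974 ]), 'qd': array([ 0.00044458, -0.00184452, -0.00191425, -0.0021735 ,  0.00084502,
        0.00013628, -0.0006428 ]), 'joint_torque': array([-6.23373544e-04, -4.92573273e+01, -4.06022659e-01, -3.13395023e+01,
       -6.40652748e-02,  3.95925343e-02,  1.05879453e-04]), 'position': array([0.24867078, 0.60002123, 0.22157776]), 'tool_rot': array([-6.12922436e-01, -3.08102910e+00,  2.65228634e-03]), 'ft_force': array([ 0.75147825, -0.61898899,  0.64969343]), 'torque': array([ 0.03516866, -0.00482996, -0.0051302 ]), 'grip_width': 1.0043761036497696}
```

View pics/scene0.png

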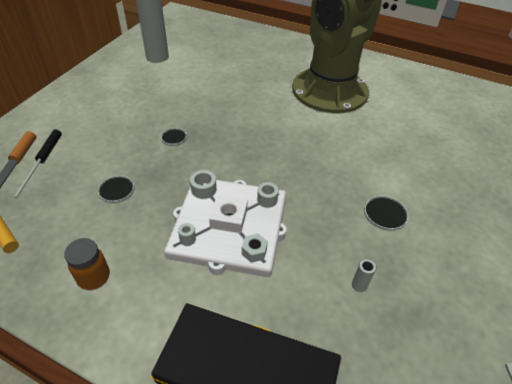

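View pics/top0.png

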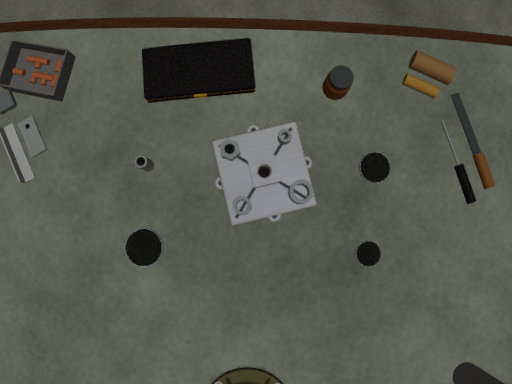

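The scene view shows the base at about (228,225), the sleeve at (364,275) and the dishes at (386,213), (116,189) and (174,136). In the top view the base is at about (265,172). On it are the large collar (300,191), medium (242,205), small (285,137) and the nut (230,149). The sleeve is at (141,161), and the large, medium and small dishes are at (143,247), (375,167) and (368,253).

```bash
cat > h.py <<'E'
import numpy as np, cv2
from scipy.spatial.transform import Rotation as R
from bench import ctrl
def ray(n,u,v):
    p=ctrl.camera_params(n);K=p["K"];d=np.array([(u-K[0,2])/K[0,0],(v-K[1,2])/K[1,1]])
    s=d.copy()
    for _ in range(20): s=d/(1+p["k1"]*(s@s))
    T=p["pose"];return T[:3,3],T[:3,:3]@np.r_[s,1]
def onz(n,u,v,z):
    o,d=ray(n,u,v);return o+d*(z-o[2])/d[2]
def proj(n,P):
    p=ctrl.camera_params(n);T=p["pose"];c=T[:3,:3].T@(np.asarray(P,float)-T[:3,3]);s=c[:2]/c[2]
    return p["K"][:2,:2]@(s*(1+p["k1"]*(s@s)))+p["K"][:2,2]
def go(x,y,z,yaw=None):
    """shift (mm, tool axes) and turn to reach world TCP x,y,z with jaw line at yaw (rad)"""
    s=ctrl.get_state();r=R.from_rotvec(s["tool_rot"]);M=r.as_matrix();p=s["position"]
    y0=np.arctan2(M[1,1],M[0,1]); yaw=y0 if yaw is None else yaw
    a=(yaw-y0+np.pi/2)%np.pi-np.pi/2
    zt=np.array([0,0,-1.]);yt=np.array([np.cos(y0+a),np.sin(y0+a),0]);G=np.c_[np.cross(yt,zt),yt,zt]
    print("shift",np.round(1e3*M.T@(np.array([x,y,z])-p),1),"turn",np.round((r.inv()*R.from_matrix(G)).as_rotvec(),3),
      "| t",round(s["time"],2),"p",np.round(1e3*p,1),"jaw",round(y0,3),"q7",round(s["joint_positions"][6],2),"F",np.round(s["ft_force"],1),"g",round(s["grip_width"],3))
def crop(n,u0,v0,w,h,k,f,I=None):
    I=ctrl.get_image(n) if I is None else I
    cv2.imwrite(f,cv2.resize(I[v0:v0+h,u0:u0+w,::-1],None,fx=k,fy=k,interpolation=cv2.INTER_CUBIC))
E
python3 - <<'E'
from h import *
I=ctrl.get_image("top");g=cv2.cvtColor(I,cv2.COLOR_RGB2GRAY)
m=(g<35).astype(np.uint8)
c,_=cv2.findContours(m,0,2)
for k in c:
    if cv2.contourArea(k)>40:
        (u,v),s,a=cv2.minAreaRect(k);M=cv2.moments(k);u,v=M["m10"]/M["m00"],M["m01"]/M["m00"]
        print("dark",round(u,1),round(v,1),np.round(s,1),np.round(onz("top",u,v,.005),4))
m=(g>125).astype(np.uint8);m=cv2.morphologyEx(m,cv2.MORPH_CLOSE,np.ones((5,5)))
c,_=cv2.findContours(m,0,2);k=max(c,key=cv2.contourArea)
print(cv2.minAreaRect(k),cv2.boxPoints(cv2.minAreaRect(k)))
a=cv2.resize(I[115:235,205:325],None,fx=5,fy=5,interpolation=cv2.INTER_CUBIC)
S=ctrl.get_image("scene")
cv2.imwrite("pics/t1.png",a[:,:,::-1])
crop("scene",150,160,140,115,5,"pics/s1.png",S)
E
```

```text
dark 368.0 253.3 [23. 22.] [ 0.3904 -0.2843  0.005 ]
dark 143.2 247.0 [35.5 34.4] [0.3934 0.2596 0.005 ]
dark 263.6 171.5 [9. 9.] [ 0.5834 -0.0265  0.005 ]
dark 464.8 183.6 [39.6  9. ] [ 0.5668 -0.5361  0.005 ]
dark 374.5 167.0 [28. 28.] [ 0.6018 -0.2996  0.005 ]
dark 229.0 148.3 [8. 8.] [0.6381 0.0588 0.005 ]
dark 331.0 90.0 [25.1 19.4] [ 0.793  -0.1907  0.005 ]
dark 31.4 49.0 [17. 56.] [0.8969 0.5926 0.005 ]
dark 197.7 69.6 [ 54.3 110.7] [0.8368 0.1439 0.005 ]
dark 503.8 41.0 [15.1  8.1] [ 0.9613 -0.6745  0.005 ]
dark 394.8 31.3 [113.5   9.7] [ 0.9609 -0.3606  0.005 ]
dark 9.5 27.4 [ 8.5 19.1] [0.9632 0.6688 0.005 ]
dark 260.4 25.4 [ 7. 26.] [ 0.9594 -0.0105  0.005 ]
dark 61.1 25.0 [ 9.2 93. ] [0.9623 0.5156 0.005 ]
dark 206.6 23.2 [ 9. 77.] [0.9625 0.1273 0.005 ]
((263.0587158203125, 172.99301147460938), (96.17800903320312, 96.29620361328125), 83.21102905273438) [[209.56348 130.93292]
 [305.18448 119.54947]
 [316.55396 215.0531 ]
 [220.93295 226.43655]]
```

View pics/t1.png

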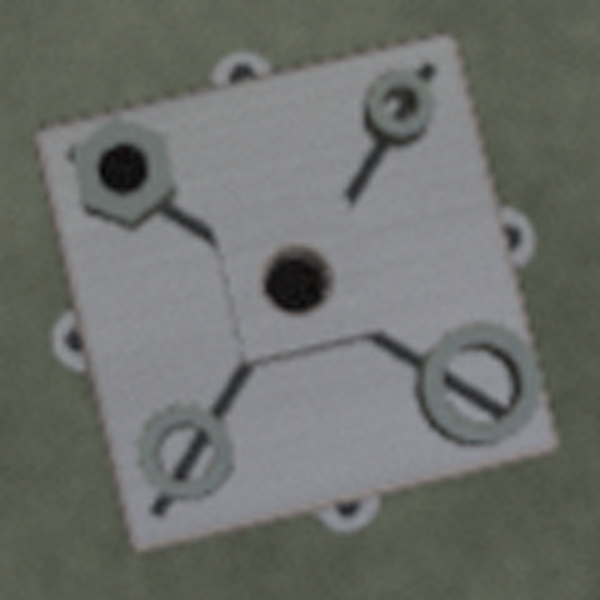

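View pics/s1.png

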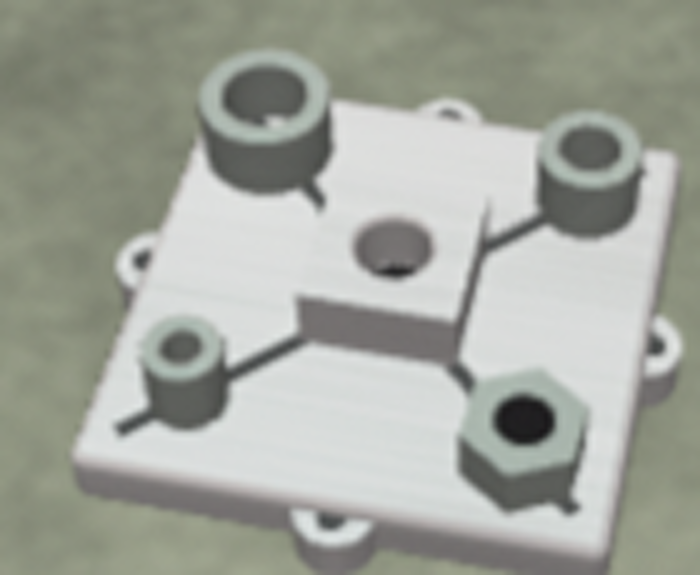

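The top crop shows ring centres at large (482,382), small (402,104), medium (187,449) and the bore mouth at (298,279). The scene crop puts them at (265,95), (183,347), (589,149) and (394,248).

```bash
python3 - <<'E'
from h import *
f=lambda x,y,a,b:((x+.5)/5-.5+a,(y+.5)/5-.5+b)
for n,z,t,s in(("large",.062,(482,382),(265,95)),("medium",.062,(187,449),(589,149)),("small",.062,(402,104),(183,347)),("bore",.058,(298,279),(394,248))):
    print(n,np.round(1e3*onz("top",*f(*t,205,115),z),1),np.round(1e3*onz("scene",*f(*s,150,160),z),1))
C=np.array([onz("top",*f(*t,205,115),.028)[:2] for t in((40,130),(452,37),(556,440),(137,550))]);print("corners",np.round(C*1e3,1),C.mean(0)*1e3)
e=[np.arctan2(*(C[(i+1)%4]-C[i])[::-1])%(np.pi/2) for i in range(4)];print("yaw",e)
T=ctrl.get_image("top");S=ctrl.get_image("scene")
for n,I,b,zz in(("top",T,(120,140,165,180),(.07,)),("scene",S,(350,255,385,300),(.07,)),("scene",S,(90,170,140,210),(.003,)),("scene",S,(155,120,195,150),(.003,)),("scene",S,(355,190,415,235),(.003,))):
    g=cv2.cvtColor(I,cv2.COLOR_RGB2GRAY)[b[1]:b[3],b[0]:b[2]];k=(g<35)
    v,u=np.nonzero(k);print(n,len(u),u.mean()+b[0],v.mean()+b[1],np.round(1e3*onz(n,u.mean()+b[0],v.mean()+b[1],zz[0]),1))
for u,v in((368,253.3),(143.2,247),(374.5,167)):print("dish",np.round(1e3*onz("top",u,v,.003),1))
a=cv2.resize(T[135:185,115:165],None,fx=8,fy=8,interpolation=2);b=cv2.resize(S[250:300,340:390],None,fx=8,fy=8,interpolation=2)
cv2.imwrite("pics/sl.png",np.hstack([a,b])[:,:,::-1])
E
```

```text
large [ 533.6 -111.4   62. ] [ 533.9 -111.6   62. ]
medium [500.   22.1  62. ] [500.   22.4  62. ]
small [661.3 -72.7  62. ] [662.7 -72.   62. ]
bore [579.3 -26.6  58. ] [580.5 -25.7  58. ]
corners [[ 651.7   97.2]
 [ 702.2  -98.9]
 [ 509.7 -151. ]
 [ 453.5   45.2]] [579.26076508 -26.85978658]
yaw [np.float64(0.2517718446022861), np.float64(0.26420822486387285), np.float64(0.2788537547957315), np.float64(0.25618426987747983)]
top 43 140.32558139534885 160.8372093023256 [593.3 257.   70. ]
scene 50 367.28 265.82 [593.8 256.7  70. ]
scene 117 113.58974358974359 187.23931623931622 [ 600.3 -308.6    3. ]
scene 43 175.88372093023256 135.81395348837208 [ 385.1 -281.3    3. ]
scene 167 384.03592814371257 215.65868263473055 [404.2 258.3   3. ]
dish [ 390.3 -284.9    3. ]
dish [393.4 260.1   3. ]
dish [ 602.  -300.1    3. ]
```

View pics/sl.png

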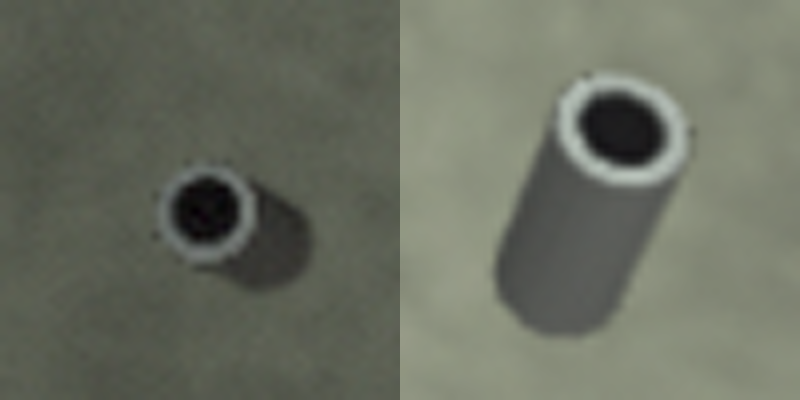

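Two views agree within about 1 mm. The sleeve is at (593.5,257), the bore at (579.8,-26.2), and the stand yaw is 0.262. I'll grasp each collar with the jaw line tangential to the base diagonal.

```bash
python3 -c "
from h import *
go(.534,-.1115,.15,-.523)"
```

```text
shift [-536.  -548.4   72.6] turn [-1.000e-03 -0.000e+00 -1.441e+00] | t 0.3 p [248.8 600.3 222.2] jaw 1.178 q7 -0.06 F [-0.6 -1.1 -0.4] g 0.998
```

```bash
python3 -m creep '[[[1,-35,-35,0,0,0,0],[1,-70,-70,0,0,0,0],[1,-105,-105,0,0,0,0],[1,-140,-140,0,0,0,0],[1,-175,-175,0,0,0,0]]]' 30
python3 -m creep '[[[1,-35,-35,0,0,0,0],[1,-70,-70,0,0,0,0],[1,-105,-105,0,0,0,0],[1,-140,-140,0,0,0,0],[1,-175,-175,0,0,0,0]]]'
python3 -c "
from h import *
go(.534,-.1115,.12,-.523)"
```

```text
time: 0.8
position: [0.344, 0.3699, 0.2227]
tool_rot: [0.613, 3.081, 0.001]
ft_force: [1.5, -0.5, 0.6]
grip_width: 0.998
time: 1.3
position: [0.4387, 0.1413, 0.2229]
tool_rot: [0.613, 3.08, 0.002]
ft_force: [0.7, 0.3, -0.3]
grip_width: 1.0
shift [-184.7 -197.2  102.8] turn [ 1.000e-03  1.000e-03 -1.441e+00] | t 1.3 p [438.7 141.3 222.9] jaw 1.178 q7 0.78 F [ 0.7  0.3 -0.3] g 1.0
```

```bash
python3 -m creep '[[[1,-34,-36,0,0,0,-0.14],[1,-68,-72,0,0,0,-0.28],[1,-102,-108,0,0,0,-0.42],[1,-136,-144,0,0,0,-0.56],[1,-170,-180,0,0,0,-0.7]]]'
python3 -c "
from h import *
go(.534,-.1115,.12,-.523)"
```

```text
time: 1.8
position: [0.5143, -0.0554, 0.2228]
tool_rot: [-0.374, 3.118, 0.002]
ft_force: [0.8, 1.2, -0.2]
grip_width: 0.999
shift [ -5.8 -59.3 102.8] turn [ 0.001  0.001 -0.809] | t 1.8 p [514.3 -55.4 222.8] jaw 1.81 q7 1.89 F [ 0.8  1.2 -0.2] g 0.999
```

```bash
python3 -m creep '[[[1,0,-25,0,0,0,0.14],[1,0,-50,0,0,0,0.28],[1,0,-50,0,0,0,0.42],[1,0,-50,0,0,0,0.56],[1,0,-50,0,0,0,0.7]]]'
python3 -m creep '[[[1,0,0,0,0,0,0.14],[1,0,0,0,0,0,0.28],[1,0,0,0,0,0,0.42],[1,0,0,0,0,0,0.56],[1,0,0,0,0,0,0.7]]]'
python3 -m creep '[[[1,0,0,0,0,0,0.14],[1,0,0,0,0,0,0.28],[1,0,0,0,0,0,0.42],[1,0,0,0,0,0,0.56],[1,0,0,0,0,0,0.7]]]'
python3 -c "
from h import *
go(.534,-.1115,.12,-.523)"
```

```text
time: 2.3
position: [0.5255, -0.1026, 0.2224]
tool_rot: [-0.736, -3.054, -0.001]
ft_force: [0.3, 0.5, 0.9]
grip_width: 0.995
time: 2.8
position: [0.5255, -0.1023, 0.2225]
tool_rot: [-1.737, -2.617, -0.001]
ft_force: [-0.5, -0.1, -0.2]
grip_width: 1.004
time: 3.3
position: [0.5255, -0.1023, 0.2225]
tool_rot: [-2.529, -1.862, -0.001]
ft_force: [0.1, -0.1, 0.1]
grip_width: 0.996
shift [ -6.4  10.9 102.5] turn [-0.    -0.001  0.222] | t 3.3 p [ 525.5 -102.3  222.5] jaw -0.301 q7 -0.1 F [ 0.1 -0.1  0.1] g 0.996
```

```bash
python3 -m creep '[[[1,-6,11,40,0,0,0.11],[1,-6,11,80,0,0,0.22],[1,-6,11,110,0,0,0.22],[1,-6,11,110,0,0,0.22],[1,-6,11,110,0,0,0.22]]]'
python3 -c "
from h import *
go(.534,-.1115,.038,-.523)
crop('scene',150,140,140,135,5,'pics/a1.png')"
```

```text
time: 3.8
position: [0.5344, -0.1113, 0.113]
tool_rot: [-2.714, -1.582, 0.001]
ft_force: [0.2, 0.5, 0.3]
grip_width: 0.997
shift [-0.3 -0.2 75. ] turn [-0.001  0.     0.008] | t 3.8 p [ 534.4 -111.3  113. ] jaw -0.515 q7 -0.21 F [0.2 0.5 0.3] g 0.997
```

View pics/a1.png

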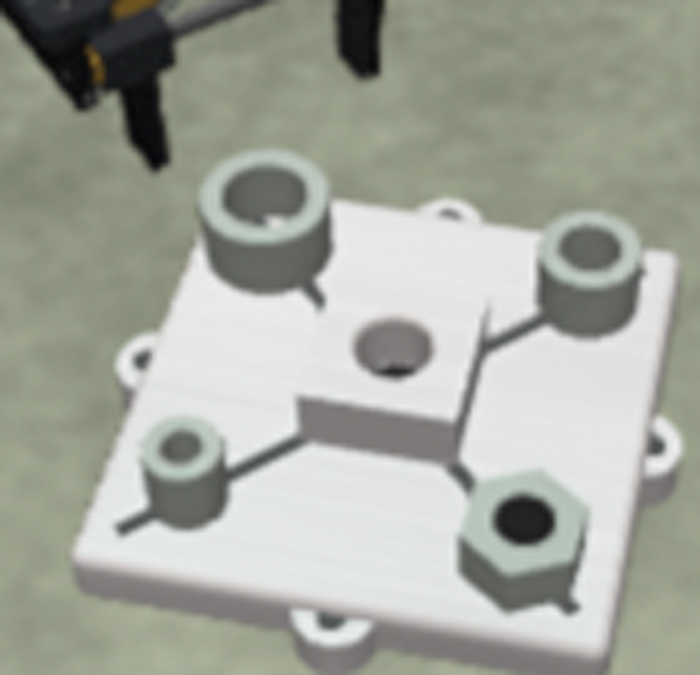

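The fingers straddle the large collar, with tips at about (150,165) and (360,75), so I'll descend and grip.

```bash
python3 -m creep '[[[1,0,0,25,0,0,0],[1,0,0,50,0,0,0],[1,0,0,75,0,0,0],[1,0,0,75,0,0,0],[0.5,0,0,75,0,0,0]]]' 30
python3 -m creep '[[[0.5,0,0,0,0,0,0],[0.5,0,0,0,0,0,0],[0.5,0,0,0,0,0,0],[0.5,0,0,0,0,0,0],[0.5,0,0,0,0,0,0]]]' 30
python3 -m creep '[[[0.5,0,0,-25,0,0,0],[0.5,0,0,-50,0,0,0],[0.5,0,0,-85,0,0,0],[0.5,0,0,-85,0,0,0]]]'
python3 -c "
from h import *
go(.3934,.26,.12)"
```

```text
time: 4.35
position: [0.5356, -0.1114, 0.0393]
tool_rot: [2.714, 1.582, 0.003]
ft_force: [0.0, -0.8, 0.4]
grip_width: 0.966
time: 4.85
position: [0.5344, -0.1109, 0.0382]
tool_rot: [-2.713, -1.581, -0.001]
ft_force: [-2.1, 1.0, 5.5]
grip_width: 0.644
time: 5.25
position: [0.537, -0.112, 0.1261]
tool_rot: [2.712, 1.58, 0.01]
ft_force: [1.0, -0.3, -4.2]
grip_width: 0.64
shift [ 252.7 -308.5    5.2] turn [ 0.006 -0.004  0.   ] | t 5.25 p [ 537.  -112.   126.1] jaw -0.516 q7 -0.22 F [ 1.  -0.3 -4.2] g 0.64
```

```bash
python3 -m creep '[[[0.5,20,-25,0,0,0,0],[0.5,45,-55,0,0,0,0],[0.5,75,-91,0,0,0,0],[0.5,105,-128,0,0,0,0],[0.5,135,-165,0,0,0,0]]]'
python3 -m creep '[[[0.5,30,-36,0,0,0,0],[0.5,60,-73,0,0,0,0],[0.5,90,-110,0,0,0,0],[0.5,110,-135,0,0,0,0],[0.5,119,-144,0,0,0,0]]]'
python3 -m creep '[[[0.5,0,0,0,0,0,0],[0.5,0,0,0,0,0,0],[0.5,0,0,0,0,0,0]]]'
python3 -c "
from h import *
go(.3934,.26,.014)"
```

```text
time: 5.75
position: [0.4552, 0.0888, 0.121]
tool_rot: [-2.714, -1.581, 0.003]
ft_force: [0.6, 0.3, -4.4]
grip_width: 0.643
time: 6.25
position: [0.3874, 0.2651, 0.1209]
tool_rot: [-2.709, -1.589, 0.004]
ft_force: [0.1, -0.2, -5.0]
grip_width: 0.644
time: 6.55
position: [0.3914, 0.2599, 0.1222]
tool_rot: [2.717, 1.577, -0.002]
ft_force: [0.9, 0.7, -4.0]
grip_width: 0.647
shift [  1.2   1.8 108.2] turn [-0.     0.001  0.   ] | t 6.55 p [391.4 259.9 122.2] jaw -0.519 q7 -1.16 F [ 0.9  0.7 -4. ] g 0.647
```

```bash
python3 -m creep '[[[0.5,1,2,40,0,0,0],[0.5,1,2,80,0,0,0],[0.5,1,2,95,0,0,0],[0.5,1,2,103,0,0,0],[0.5,1,2,107,0,0,0]]]'
python3 -m creep '[[[0.5,0,0,1,0,0,0],[0.5,0,0,1.5,0,0,0],[0.5,0,0,1.5,0,0,0]]]'
```

```text
time: 7.05
position: [0.3935, 0.2611, 0.0155]
tool_rot: [-2.716, -1.579, 0.0]
ft_force: [-0.4, 0.6, -3.1]
grip_width: 0.645
time: 7.35
position: [0.3936, 0.2626, 0.0152]
tool_rot: [-2.713, -1.581, -0.003]
ft_force: [-0.0, -0.0, -3.9]
grip_width: 0.644
```

```bash
python3 -m creep '[[[0.5,0,0,1,0,0,0],[0.5,0,0,2,0,0,0],[0.5,0,0,2,0,0,0],[0.5,0,0,2,0,0,0]]]'
```

```text
time: 7.75
position: [0.3933, 0.2625, 0.0131]
tool_rot: [-2.713, -1.581, -0.001]
ft_force: [-1.3, -2.6, 5.9]
grip_width: 0.641
```

```bash
python3 -m creep '[[[1,0,0,0,0,0,0],[1,0,0,0,0,0,0],[1,0,0,0,0,0,0],[1,0,0,-10,0,0,0],[1,0,0,-30,0,0,0]]]'
python3 -m creep '[[[1,0,0,-40,0,0,0],[1,0,0,-80,0,0,-0.14],[1,0,0,-80,0,0,-0.28],[1,0,0,-80,0,0,-0.42],[1,0,0,-80,0,0,-0.56]]]'
python3 -m creep '[[[1,0,0,0,0,0,-0.14],[1,0,0,0,0,0,-0.28],[1,0,0,0,0,0,-0.42],[1,0,0,0,0,0,-0.56],[1,0,0,0,0,0,-0.7]]]'
python3 -c "
from h import *
go(.500,.0222,.11,1.047)
crop('top',100,205,90,90,6,'pics/b1.png')"
```

```text
time: 8.25
position: [0.3919, 0.2611, 0.0417]
tool_rot: [2.714, 1.581, -0.005]
ft_force: [-0.4, 0.4, 0.5]
grip_width: 0.971
time: 8.75
position: [0.3933, 0.2622, 0.1234]
tool_rot: [-2.165, -2.276, -0.003]
ft_force: [0.2, -0.4, 0.2]
grip_width: 0.999
time: 9.25
position: [0.3931, 0.262, 0.1229]
tool_rot: [-1.253, -2.881, -0.002]
ft_force: [-0.5, 0.3, -0.0]
grip_width: 1.001
shift [-248.3  -85.3   12.7] turn [ 0.001 -0.    -0.297] | t 9.25 p [393.1 262.  122.9] jaw 0.75 q7 0.11 F [-0.5  0.3 -0. ] g 1.001
```

View pics/b1.png

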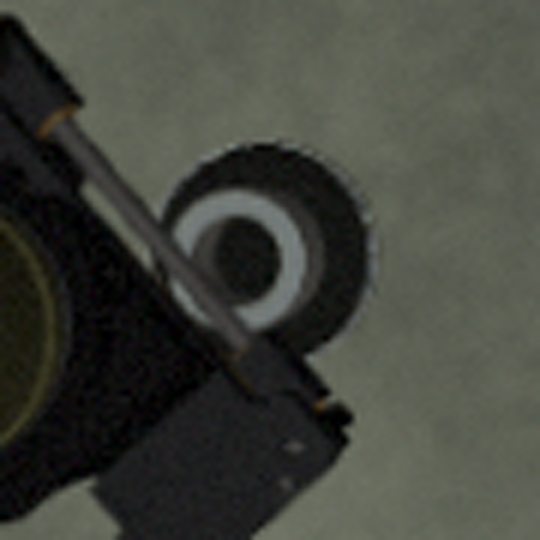

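The large collar lies flat in the large dish (ring centre about (240,260) in the crop). Next is the medium collar.

```bash
python3 -m creep '[[[1,-45,-15,0,0,0,-0.1],[1,-90,-31,0,0,0,-0.2],[1,-135,-46,0,0,0,-0.28],[1,-180,-62,0,0,0,-0.28],[1,-220,-75,0,0,0,-0.28]]]'
python3 -m creep '[[[1,0,0,0,0,0,0],[1,0,0,0,0,0,0]]]'
python3 -c "
from h import *
go(.500,.0222,.038,1.047)"
```

```text
time: 9.8
position: [0.4876, 0.0469, 0.1229]
tool_rot: [0.853, 3.023, 0.002]
ft_force: [0.3, 0.5, 0.7]
grip_width: 1.0
time: 10.0
position: [0.4871, 0.0486, 0.1225]
tool_rot: [-0.855, -3.023, -0.002]
ft_force: [0.8, 0.4, 0.7]
grip_width: 0.999
shift [-24.9 -15.8  84.5] turn [ 0.001 -0.001 -0.027] | t 10.0 p [487.1  48.6 122.5] jaw 1.02 q7 0.9 F [0.8 0.4 0.7] g 0.999
```

```bash
python3 -m creep '[[[1,-25,-16,0,0,0,-0.03],[1,-25,-16,0,0,0,-0.03],[1,-25,-16,0,0,0,-0.03]]]'
python3 -c "
from h import *
go(.500,.0222,.038,1.047)"
```

```text
time: 10.3
position: [0.4995, 0.024, 0.1221]
tool_rot: [-0.802, -3.036, -0.002]
ft_force: [0.1, 0.4, -0.4]
grip_width: 0.998
shift [-1.4 -1.3 84.1] turn [ 0.001 -0.001  0.007] | t 10.3 p [499.5  24.  122.1] jaw 1.054 q7 1.01 F [ 0.1  0.4 -0.4] g 0.998
```

```bash
python3 -m creep '[[[1,-1,-1,30,0,0,0],[1,-1,-1,60,0,0,0],[1,-1,-1,84,0,0,0],[1,-1,-1,84,0,0,0],[0.4,-1,-1,84,0,0,0]]]' 30
python3 -m creep '[[[0.4,0,0,0,0,0,0],[0.4,0,0,0,0,0,0],[0.4,0,0,0,0,0,0],[0.4,0,0,0,0,0,0],[0.4,0,0,0,0,0,0]]]' 30
python3 -m creep '[[[0.4,0,0,0,0,0,0],[0.4,0,0,-25,0,0,0],[0.4,0,0,-50,0,0,0],[0.4,0,0,-85,0,0,0],[0.4,0,0,-85,0,0,0]]]'
python3 -c "
from h import *
go(.602,-.300,.12)"
```

```text
time: 10.8
position: [0.4999, 0.0226, 0.0383]
tool_rot: [-0.8, -3.037, -0.001]
ft_force: [-0.3, 0.2, 0.6]
grip_width: 0.961
time: 11.3
position: [0.5004, 0.0214, 0.0384]
tool_rot: [0.802, 3.037, 0.001]
ft_force: [-0.8, -0.5, 0.8]
grip_width: 0.539
time: 11.8
position: [0.5032, 0.0215, 0.1269]
tool_rot: [0.801, 3.032, 0.007]
ft_force: [0.8, -0.2, -1.7]
grip_width: 0.499
shift [-244.7 -230.8    6.7] turn [ 0.006  0.005 -0.   ] | t 11.8 p [503.2  21.5 126.9] jaw 1.054 q7 1.01 F [ 0.8 -0.2 -1.7] g 0.499
```

```bash
python3 -m creep '[[[0.4,-20,-20,0,0,0,0],[0.4,-48,-46,0,0,0,0],[0.4,-80,-76,0,0,0,0],[0.4,-110,-105,0,0,0,0],[0.4,-140,-133,0,0,0,0]]]'
python3 -m creep '[[[0.4,-30,-29,0,0,0,0],[0.4,-60,-57,0,0,0,0],[0.4,-90,-84,0,0,0,0],[0.4,-104,-98,0,0,0,0],[0.4,-104,-98,0,0,0,0]]]'
python3 -m creep '[[[0.4,0,0,0,0,0,0],[0.4,0,0,0,0,0,0]]]'
python3 -c "
from h import *
go(.602,-.300,.014)"
```

```text
time: 12.3
position: [0.5558, -0.1648, 0.1215]
tool_rot: [-0.801, -3.035, -0.001]
ft_force: [0.1, 0.8, -3.2]
grip_width: 0.498
time: 12.8
position: [0.5965, -0.3045, 0.1209]
tool_rot: [-0.81, -3.033, 0.005]
ft_force: [-1.0, -0.1, -1.2]
grip_width: 0.496
time: 13.0
position: [0.5982, -0.298, 0.1217]
tool_rot: [-0.799, -3.036, -0.003]
ft_force: [0.6, 0.1, -1.9]
grip_width: 0.494
shift [ -4.6  -0.  107.7] turn [ 0.001 -0.003  0.   ] | t 13.0 p [ 598.2 -298.   121.7] jaw 1.056 q7 1.75 F [ 0.6  0.1 -1.9] g 0.494
```

```bash
python3 -m creep '[[[0.4,-4,0,40,0,0,0],[0.4,-4,0,80,0,0,0],[0.4,-4,0,95,0,0,0],[0.4,-4,0,103,0,0,0],[0.4,-4,0,106,0,0,0]]]'
python3 -m creep '[[[0.4,0,0,1,0,0,0],[0.4,0,0,2,0,0,0],[0.4,0,0,3,0,0,0],[0.4,0,0,3,0,0,0]]]'
```

```text
time: 13.5
position: [0.6023, -0.3014, 0.0171]
tool_rot: [-0.801, -3.038, -0.001]
ft_force: [0.0, 0.3, -2.0]
grip_width: 0.498
time: 13.9
position: [0.6022, -0.3021, 0.0145]
tool_rot: [0.802, 3.037, 0.001]
ft_force: [0.7, -0.2, -1.9]
grip_width: 0.496
```

```bash
python3 -m creep '[[[0.4,0,0,1,0,0,0],[0.4,0,0,1.5,0,0,0],[0.4,0,0,1.5,0,0,0],[0.4,0,0,1.5,0,0,0]]]'
```

```text
time: 14.3
position: [0.6021, -0.3021, 0.0133]
tool_rot: [0.802, 3.037, 0.001]
ft_force: [-2.3, 1.1, 5.6]
grip_width: 0.498
```

```bash
python3 -m creep '[[[1,0,0,0,0,0,0],[1,0,0,0,0,0,0],[1,0,0,0,0,0,0],[1,0,0,-10,0,0,0],[1,0,0,-35,0,0,0]]]'
python3 -m creep '[[[1,0,0,-40,0,0,0],[1,0,0,-75,0,0,0],[1,0,0,-75,0,0,0],[1,0,0,-75,0,0,0]]]'
python3 -c "
from h import *
go(.662,-.0724,.12,1.047)"
```

```text
time: 14.8
position: [0.6002, -0.301, 0.0457]
tool_rot: [-0.801, -3.032, -0.001]
ft_force: [0.4, 0.4, 0.5]
grip_width: 0.864
time: 15.2
position: [0.6025, -0.3024, 0.1239]
tool_rot: [0.802, 3.035, 0.001]
ft_force: [-1.9, 0.1, -0.3]
grip_width: 0.999
shift [ 61.8 229.4   4. ] turn [0.001 0.002 0.007] | t 15.2 p [ 602.5 -302.4  123.9] jaw 1.054 q7 1.75 F [-1.9  0.1 -0.3] g 0.999
```

```bash
python3 -m creep '[[[1,12,45,0,0,0,0],[1,24,90,0,0,0,0],[1,36,135,0,0,0,0],[1,48,180,0,0,0,0],[1,60,225,0,0,0,0]]]'
python3 -m creep '[[[1,2,4,0,0,0,0],[1,2,4,0,0,0,0],[1,2,4,0,0,0,0]]]'
python3 -c "
from h import *
go(.662,-.0724,.038,1.047)
I=ctrl.get_image('top');S=ctrl.get_image('scene')
a=cv2.resize(I[130:205,335:410],None,fx=5,fy=5);b=cv2.resize(S[150:225,80:155],None,fx=5,fy=5)
cv2.imwrite('pics/c1.png',np.hstack([a,b])[:,:,::-1])"
```

```text
time: 15.7
position: [0.66, -0.0745, 0.121]
tool_rot: [-0.801, -3.035, -0.0]
ft_force: [-0.2, -0.5, 0.2]
grip_width: 0.995
time: 16.0
position: [0.66, -0.0738, 0.1216]
tool_rot: [-0.804, -3.035, 0.002]
ft_force: [-0.0, -1.2, 0.2]
grip_width: 1.001
shift [-1.2  2.3 83.6] turn [-0.002 -0.001  0.006] | t 16.0 p [660.  -73.8 121.6] jaw 1.053 q7 1.37 F [-0.  -1.2  0.2] g 1.001
```

View pics/c1.png

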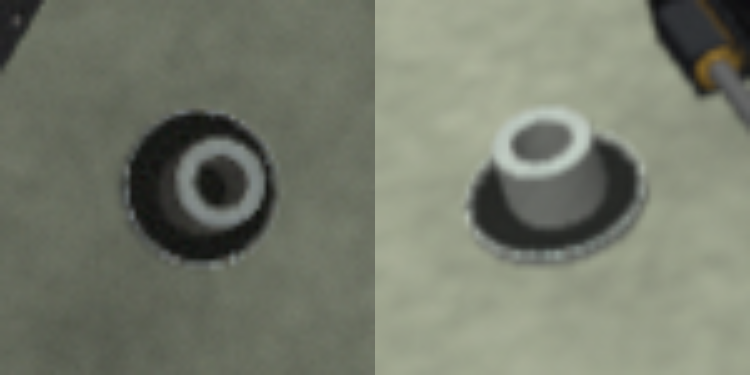

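The medium collar stands flat and central in the medium dish in both views. Next is the small collar.

```bash
python3 -m creep '[[[1,-1,1,30,0,0,0],[1,-1,1,60,0,0,0],[1,-1,1,83,0,0,0],[1,-1,1,83,0,0,0],[0.27,-1,1,83,0,0,0]]]' 30
python3 -m creep '[[[0.27,0,0,0,0,0,0],[0.27,0,0,0,0,0,0],[0.27,0,0,0,0,0,0],[0.27,0,0,0,0,0,0],[0.27,0,0,0,0,0,0]]]' 30
python3 -m creep '[[[0.27,0,0,0,0,0,0],[0.27,0,0,0,0,0,0],[0.27,0,0,-25,0,0,0],[0.27,0,0,-50,0,0,0],[0.27,0,0,-85,0,0,0]]]'
python3 -m creep '[[[0.27,0,0,0,0,0,0],[0.27,0,0,0,0,0,0]]]'
python3 -c "
from h import *
go(.3903,-.2849,.12)"
```

```text
time: 16.6
position: [0.6621, -0.0735, 0.0398]
tool_rot: [-0.805, -3.036, 0.0]
ft_force: [0.1, -0.4, -0.2]
grip_width: 0.965
time: 17.1
position: [0.6625, -0.0717, 0.0398]
tool_rot: [0.802, 3.038, 0.001]
ft_force: [-0.2, 0.1, 0.2]
grip_width: 0.539
time: 17.6
position: [0.6609, -0.0715, 0.1234]
tool_rot: [-0.801, -3.033, 0.001]
ft_force: [0.7, 0.1, -0.2]
grip_width: 0.362
time: 17.8
position: [0.6627, -0.0719, 0.125]
tool_rot: [0.802, 3.037, 0.002]
ft_force: [0.7, 0.1, -2.5]
grip_width: 0.366
shift [ 131.7 -319.7    4.6] turn [ 0.001  0.    -0.   ] | t 17.8 p [662.7 -71.9 125. ] jaw 1.054 q7 1.37 F [ 0.7  0.1 -2.5] g 0.366
```

```bash
python3 -m creep '[[[0.27,10,-25,0,0,0,0],[0.27,25,-60,0,0,0,0],[0.27,42,-102,0,0,0,0],[0.27,59,-144,0,0,0,0],[0.27,76,-186,0,0,0,0]]]'
python3 -m creep '[[[0.27,17,-42,0,0,0,0],[0.27,34,-84,0,0,0,0],[0.27,50,-120,0,0,0,0],[0.27,56,-134,0,0,0,0],[0.27,56,-134,0,0,0,0]]]'
python3 -m creep '[[[0.27,0,0,0,0,0,0],[0.27,0,0,0,0,0,0]]]'
python3 -c "
from h import *
go(.3903,-.2849,.014)"
```

```text
time: 18.3
position: [0.5018, -0.1964, 0.1226]
tool_rot: [-0.8, -3.034, -0.0]
ft_force: [0.3, -1.3, -0.2]
grip_width: 0.365
time: 18.8
position: [0.3872, -0.2858, 0.1235]
tool_rot: [-0.808, -3.034, -0.003]
ft_force: [-0.2, 0.5, -2.0]
grip_width: 0.371
time: 19.0
position: [0.3909, -0.2836, 0.1241]
tool_rot: [-0.798, -3.038, -0.0]
ft_force: [0.5, -0.8, -1.0]
grip_width: 0.37
shift [ -0.2  -1.4 110.1] turn [-0.    -0.001 -0.   ] | t 19.0 p [ 390.9 -283.6  124.1] jaw 1.057 q7 1.67 F [ 0.5 -0.8 -1. ] g 0.37
```

```bash
python3 -m creep '[[[0.27,0,-1,40,0,0,0],[0.27,0,-1,80,0,0,0],[0.27,0,-1,95,0,0,0],[0.27,0,-1,103,0,0,0],[0.27,0,-1,107,0,0,0]]]'
python3 -m creep '[[[0.27,0,0,1,0,0,0],[0.27,0,0,2,0,0,0],[0.27,0,0,3,0,0,0],[0.27,0,0,3,0,0,0]]]'
```

```text
time: 19.5
position: [0.3896, -0.2852, 0.0167]
tool_rot: [-0.799, -3.037, 0.0]
ft_force: [-0.4, -0.3, -0.7]
grip_width: 0.365
time: 19.9
position: [0.3895, -0.2859, 0.0149]
tool_rot: [0.802, 3.037, 0.001]
ft_force: [0.0, -1.1, -1.9]
grip_width: 0.366
```

```bash
python3 -m creep '[[[0.27,0,0,1,0,0,0],[0.27,0,0,1.5,0,0,0],[0.27,0,0,1.5,0,0,0],[0.27,0,0,1.5,0,0,0]]]'
```

```text
time: 20.3
position: [0.3896, -0.286, 0.0143]
tool_rot: [0.802, 3.037, 0.003]
ft_force: [-2.8, 2.5, 11.6]
grip_width: 0.365
```

```bash
python3 -m creep '[[[1,0,0,0,0,0,0],[1,0,0,0,0,0,0],[1,0,0,0,0,0,0],[1,0,0,-10,0,0,0],[1,0,0,-35,0,0,0]]]'
python3 -m creep '[[[1,0,0,-45,0,0,0],[1,0,0,-90,0,0,0],[1,0,0,-130,0,0,0],[1,0,0,-130,0,0,0]]]'
python3 -c "
from h import *
go(.5935,.257,.18)"
```

```text
time: 20.8
position: [0.3874, -0.2851, 0.0472]
tool_rot: [-0.802, -3.033, -0.0]
ft_force: [0.7, 0.5, -0.3]
grip_width: 0.735
time: 21.2
position: [0.3922, -0.2881, 0.1835]
tool_rot: [0.8, 3.027, 0.002]
ft_force: [0.6, 0.2, -0.8]
grip_width: 0.99
shift [ 94.4 573.4   4.8] turn [ 0.004  0.01  -0.   ] | t 21.2 p [ 392.2 -288.1  183.5] jaw 1.054 q7 1.6 F [ 0.6  0.2 -0.8] g 0.99
```

```bash
python3 -m creep '[[[1,8,47,0,0,0,0],[1,16,94,0,0,0,0],[1,24,141,0,0,0,0],[1,32,188,0,0,0,0],[1,40,235,0,0,0,0]]]'
python3 -m creep '[[[1,8,47,0,0,0,0],[1,16,94,0,0,0,0],[1,24,141,0,0,0,0],[1,32,188,0,0,0,0],[1,40,235,0,0,0,0]]]'
python3 -m creep '[[[1,8,46,0,0,0,0],[1,15,98,0,0,0,0],[1,15,103,0,0,0,0],[1,15,103,0,0,0,0],[1,15,103,0,0,0,0]]]'
python3 -c "
from h import *
go(.5935,.257,.038)
I=ctrl.get_image('top');S=ctrl.get_image('scene')
a=cv2.resize(I[215:290,330:405],None,fx=5,fy=5);b=cv2.resize(S[100:175,140:215],None,fx=5,fy=5)
cv2.imwrite('pics/d1.png',np.hstack([a,b])[:,:,::-1])"
```

```text
time: 21.7
position: [0.4703, -0.0601, 0.1778]
tool_rot: [-0.803, -3.037, -0.002]
ft_force: [1.2, -1.0, -0.1]
grip_width: 1.003
time: 22.2
position: [0.5517, 0.1639, 0.1775]
tool_rot: [-0.802, -3.036, 0.0]
ft_force: [-0.3, -0.5, 0.1]
grip_width: 1.001
time: 22.7
position: [0.5893, 0.2572, 0.1776]
tool_rot: [-0.805, -3.036, 0.003]
ft_force: [0.1, -0.7, 0.6]
grip_width: 0.999
shift [ -3.8   2.1 139.6] turn [-0.002 -0.    -0.   ] | t 22.7 p [589.3 257.2 177.6] jaw 1.053 q7 0.73 F [ 0.1 -0.7  0.6] g 0.999
```

View pics/d1.png

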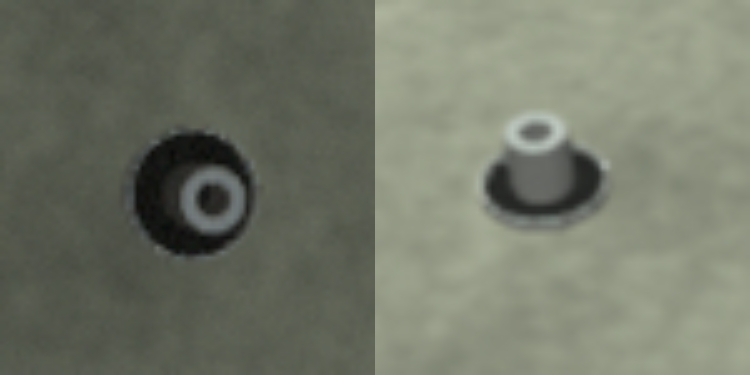

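The small collar stands flat in the small dish. Next, grip the sleeve.

```bash
python3 -m creep '[[[1,-4,2,30,0,0,0],[1,-4,2,60,0,0,0],[1,-4,2,60,0,0,0]]]'
python3 -c "
from h import *
go(.5935,.257,.038)"
python3 -m creep '[[[1,0,0,30,0,0,0],[1,0,0,60,0,0,0],[1,0,0,79,0,0,0],[1,0,0,79,0,0,0],[1,0,0,79,0,0,0]]]'
python3 -c "
from h import *
go(.5935,.257,.038)"
```

```text
time: 23.1
position: [0.5909, 0.2563, 0.1144]
tool_rot: [-0.804, -3.031, 0.007]
ft_force: [-0.6, -0.4, -0.1]
grip_width: 1.0
shift [-2.3  2.4 76.3] turn [-0.006 -0.005 -0.   ] | t 23.1 p [590.9 256.3 114.4] jaw 1.052 q7 0.75 F [-0.6 -0.4 -0.1] g 1.0
time: 23.6
position: [0.5947, 0.2588, 0.041]
tool_rot: [0.803, 3.036, 0.003]
ft_force: [-0.3, 0.3, -0.2]
grip_width: 0.998
shift [ 0.2 -2.2  3. ] turn [ 0.002  0.001 -0.   ] | t 23.6 p [594.7 258.8  41. ] jaw 1.053 q7 0.78 F [-0.3  0.3 -0.2] g 0.998
```

```bash
python3 -m creep '[[[0.25,0,-1,2,0,0,0],[0.25,0,-1,2,0,0,0],[0.25,0,-1,2,0,0,0],[0.25,0,-1,2,0,0,0],[0.25,0,-1,2,0,0,0]]]' 40
python3 -m creep '[[[0.25,0,0,0,0,0,0],[0.25,0,0,0,0,0,0],[0.25,0,0,0,0,0,0],[0.25,0,0,0,0,0,0],[0.25,0,0,0,0,0,0]]]'
python3 -m creep '[[[0.25,0,0,-20,0,0,0],[0.25,0,0,-50,0,0,0],[0.25,0,0,-80,0,0,0],[0.25,0,0,-80,0,0,0],[0.25,0,0,-80,0,0,0]]]'
python3 -c "
from h import *
go(.5798,-.0262,.12)"
```

```text
time: 24.1
position: [0.5934, 0.2585, 0.0375]
tool_rot: [-0.802, -3.037, -0.001]
ft_force: [0.1, -0.7, 0.0]
grip_width: 0.629
time: 24.6
position: [0.5932, 0.2582, 0.0371]
tool_rot: [-0.802, -3.037, -0.001]
ft_force: [-0.1, -0.2, -0.3]
grip_width: 0.335
time: 25.1
position: [0.5934, 0.2583, 0.1172]
tool_rot: [-0.802, -3.037, -0.002]
ft_force: [-0.0, -0.2, -3.3]
grip_width: 0.334
shift [-128.7 -254.1   -3.1] turn [ 0.001 -0.     0.   ] | t 25.1 p [593.4 258.3 117.2] jaw 1.054 q7 0.75 F [-0.  -0.2 -3.3] g 0.334
```

```bash
python3 -m creep '[[[0.25,-10,-20,-5,0,0,0],[0.25,-26,-52,-10,0,0,0],[0.25,-46,-92,-10,0,0,0],[0.25,-66,-132,-10,0,0,0],[0.25,-86,-170,-10,0,0,0]]]'
python3 -m creep '[[[0.25,-20,-38,0,0,0,0],[0.25,-36,-70,0,0,0,0],[0.25,-43,-84,0,0,0,0],[0.25,-43,-84,0,0,0,0],[0.25,-43,-84,0,0,0,0]]]'
python3 -c "
from h import *
go(.5798,-.0262,.12)
I=ctrl.get_image('top');S=ctrl.get_image('scene')
s=ctrl.get_state()['position'];print(proj('top',[*s[:2],s[2]+.033]),proj('scene',[*s[:2],s[2]-.037]))
a=cv2.resize(I[120:220,215:315],None,fx=4,fy=4,interpolation=2);b=cv2.resize(S[150:250,180:280],None,fx=4,fy=4,interpolation=2)
cv2.imwrite('pics/e1.png',np.hstack([a,b])[:,:,::-1])"
```

```text
time: 25.6
position: [0.5823, 0.0648, 0.1253]
tool_rot: [-0.802, -3.034, 0.002]
ft_force: [0.4, 0.0, -1.7]
grip_width: 0.333
time: 26.1
position: [0.5796, -0.0249, 0.1261]
tool_rot: [-0.801, -3.036, -0.002]
ft_force: [-0.8, 0.6, -1.8]
grip_width: 0.336
shift [-0.8 -1.   6.1] turn [ 0.001 -0.002  0.   ] | t 26.1 p [579.6 -24.9 126.1] jaw 1.055 q7 1.19 F [-0.8  0.6 -1.8] g 0.336
[264.11904464 163.77637555] [229.20694298 198.855987  ]
```

View pics/e1.png

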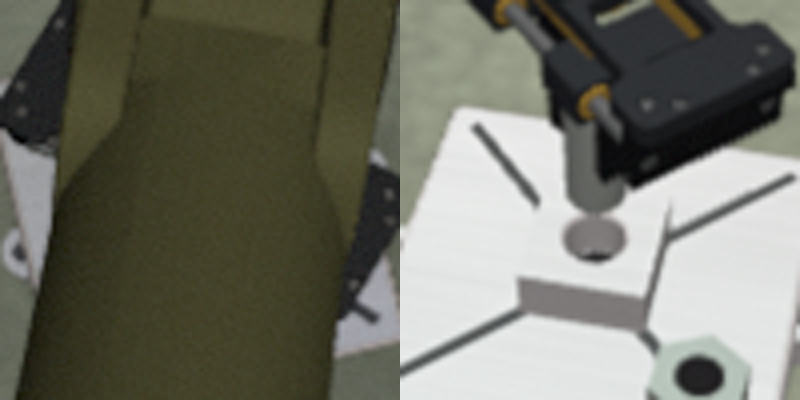

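The sleeve hangs upright right over the bore. Its foot is at crop (596,195) against a predicted (599,197), which puts it within about 1 mm of the bore axis. I'll lower it gently.

```bash
python3 -m creep '[[[0.25,0,0,10,0,0,0],[0.25,0,0,18,0,0,0],[0.25,0,0,25,0,0,0],[0.25,0,0,28,0,0,0],[0.25,0,0,31,0,0,0]]]'
python3 -m creep '[[[0.25,0,0,2,0,0,0],[0.25,0,0,4,0,0,0],[0.25,0,0,6,0,0,0],[0.25,0,0,6,0,0,0]]]'
```

```text
time: 26.7
position: [0.58, -0.0262, 0.0954]
tool_rot: [-0.802, -3.037, -0.0]
ft_force: [0.2, 0.2, -2.2]
grip_width: 0.335
time: 27.1
position: [0.5799, -0.0259, 0.0899]
tool_rot: [-0.802, -3.037, -0.002]
ft_force: [-1.3, 1.3, -2.5]
grip_width: 0.339
```

```bash
python3 -m creep '[[[0.25,0,0,2,0,0,0],[0.25,0,0,4,0,0,0],[0.25,0,0,6,0,0,0],[0.25,0,0,8,0,0,0],[0.25,0,0,8,0,0,0]]]'
```

```text
time: 27.6
position: [0.5799, -0.026, 0.0815]
tool_rot: [-0.802, -3.037, -0.001]
ft_force: [-1.0, 2.5, -2.9]
grip_width: 0.336
```

```bash
python3 -m creep '[[[0.25,0,0,3,0,0,0],[0.25,0,0,6,0,0,0],[0.25,0,0,9,0,0,0],[0.25,0,0,12,0,0,0],[0.25,0,0,12,0,0,0]]]'
python3 -m creep '[[[0.25,0,0,1,0,0,0],[0.25,0,0,2,0,0,0],[0.25,0,0,3,0,0,0],[0.25,0,0,3,0,0,0]]]'
```

```text
time: 28.1
position: [0.5798, -0.0261, 0.0693]
tool_rot: [-0.802, -3.036, -0.001]
ft_force: [-1.2, 1.8, -3.9]
grip_width: 0.334
time: 28.5
position: [0.5798, -0.0261, 0.0669]
tool_rot: [-0.802, -3.037, -0.001]
ft_force: [-2.8, 3.4, -0.2]
grip_width: 0.336
```

```bash
python3 -m creep '[[[0.25,0,0,1,0,0,0],[0.25,0,0,2,0,0,0],[0.25,0,0,2,0,0,0]]]'
```

```text
time: 28.8
position: [0.5798, -0.0261, 0.065]
tool_rot: [-0.802, -3.036, -0.001]
ft_force: [-4.2, 3.1, 1.1]
grip_width: 0.333
```

```bash
python3 -m creep '[[[0.25,0,0,1,0,0,0],[0.25,0,0,1,0,0,0],[0.25,0,0,1,0,0,0]]]'
```

```text
time: 29.1
position: [0.5799, -0.0262, 0.065]
tool_rot: [-0.802, -3.036, -0.002]
ft_force: [-7.0, 2.8, 7.6]
grip_width: 0.333
```

The force rises and motion has stopped at 65.0 mm (65.2 expected), so the sleeve is on the floor. Release, lift and check.

```bash
python3 -m creep '[[[1,0,0,-1,0,0,0],[1,0,0,-1,0,0,0],[1,0,0,-1,0,0,0],[1,0,0,-1,0,0,0],[1,0,0,-1,0,0,0]]]'
python3 -m creep '[[[1,0,0,-20,0,0,0],[1,0,0,-50,0,0,0],[1,0,0,-90,0,0,0],[1,0,0,-120,0,0,0],[1,0,0,-120,0,0,0]]]'
python3 -m creep '[[[1,20,40,0,0,0,0],[1,40,80,0,0,0,0],[1,60,120,0,0,0,0],[1,80,160,0,0,0,0],[1,100,200,0,0,0,0]]]'
python3 -m creep '[[[1,0,0,0,0,0,0],[1,0,0,0,0,0,0]]]'
python3 -c "
from h import *
I=ctrl.get_image('top');S=ctrl.get_image('scene')
print(proj('top',[.5798,-.0262,.098]),proj('scene',[.5798,-.0262,.098]))
cv2.imwrite('pics/f1.png',I[:,:,::-1])
crop('scene',90,110,200,150,4,'pics/f2.png',S)"
```

```text
time: 29.6
position: [0.5804, -0.0266, 0.065]
tool_rot: [0.802, 3.037, 0.0]
ft_force: [0.0, 0.5, -0.7]
grip_width: 0.704
time: 30.1
position: [0.5833, -0.0269, 0.1899]
tool_rot: [0.8, 3.03, 0.006]
ft_force: [-0.1, -0.7, 0.3]
grip_width: 0.993
time: 30.6
position: [0.5915, 0.1986, 0.1842]
tool_rot: [-0.802, -3.036, -0.0]
ft_force: [-0.0, 0.0, -0.3]
grip_width: 1.0
time: 30.8
position: [0.5911, 0.1983, 0.1837]
tool_rot: [-0.797, -3.037, 0.002]
ft_force: [-0.1, -0.8, -0.7]
grip_width: 1.0
[264.51400334 167.87425918] [228.00581218 195.3230146 ]
```

View pics/f1.png

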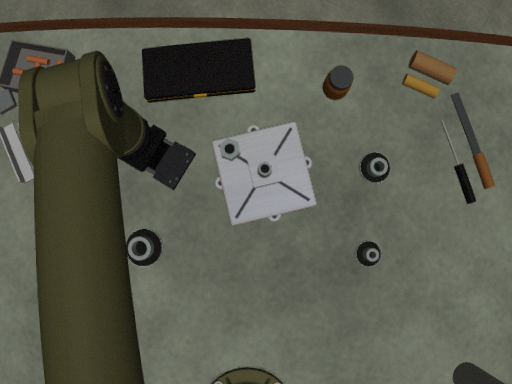

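View pics/f2.png

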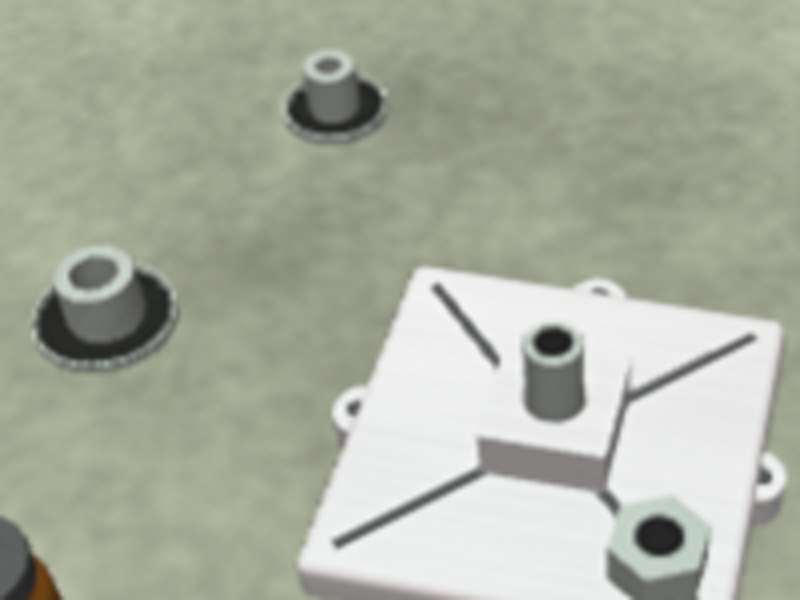

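The top view shows each collar in its own dish, the nut unmoved at (230,149) and the sleeve upright. In the scene view the sleeve top is at (227.9,195.4), against (228.0,195.3) predicted for the 98 mm fully-home height. Handing in.

```bash
python3 -c "
from bench import ctrl
ctrl.close_job()"
```

```text
the job is handed in; nothing more can be done
```

The job is done and handed in, at about 31 s of the 115 s allowed. I set the large, medium and small collars flat in the large, medium and small dishes, then slid the sleeve upright into the bore.

- **Sleeve:** it stopped on the bore floor with the TCP (tool tip) at 65.0 mm, where 65.2 mm was expected. In the scene image its top is within about 0.2 px of where the fully-home height of 98 mm should appear.
- **Collars and nut:** the final top image shows all three collars in their own dishes. The hexagon nut is still in its corner of the base.
- **Robot:** the gripper was open and well clear of everything. The highest force I read was about 12 N, though I only read it at the end of each move.
- **Disagreement:** for the dishes, the scene-camera positions differed from the top-camera ones by up to about 11 mm, I think because the collars or dish rims skewed the dark area I measured. I used the top-camera positions, and the later pictures showed the collars well inside the dishes. No check failed.

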